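Press home the tip of the tallest shoe heel

TASK

Four bare wooden shoe heels stand upside down on the cobbler's bench, each with a black tip whose pin is only part way in. With the fingertips, press the tip of the tallest heel gently straight down until it sits fully home on the wood, then withdraw. Leave that heel standing where it is, without lifting or tipping it, and leave the other heels and the loose things around them untouched.

Things in the scene. Friction and masses are not known exactly. Their poses are not given: they have to be found in the camera images.
- tall_heel: The tallest of the four loose bare-wood heels, upside down: a round, slim, waisted cone 80 mm high, 60 mm across at its foot, 24 mm at its top, 0.08 to 0.17 kg. Origin: centre of its underside, on the bench; z up along its axis; yaw does not matter. The heels, jar and tin share six places in any order, some 30 mm or more apart.
- tall_tip_top (a point): Centre of the top face of the black tip on the tallest heel. The tip is a round black disc 24 mm across and 6 mm thick on a thin steel pin, on the heel's axis. At the start its top is about 94 to 96 mm above the bench, with a gap of 7.5 to 10 mm between disc and wood; fully home its top is 86 mm above the bench.
- tall_tip (a joint): How far the tall heel's tip has been pressed in, m: 0 = standing 10 mm proud, 0.010 = fully home against the wood (a hard stop). Starts at 0 to 0.0025. The pin slides straight down with a steady friction of about 4 N and stays where it is left.
- short_heel: A heel to leave alone: the other slim round heel, same style as the tall one but clearly shorter: 46 mm high, foot 56 mm across. Bare wood, loose, upside down. Origin: on its underside, below the tip's pin.
- short_tip_top (a point): Centre of the top (on the pin's axis) of that heel's black tip, a 24 mm round disc, 6 mm thick, also standing proud; this point is up to 62 mm above the bench.
- block_heel: A heel to leave alone: a D-shaped block heel, 60 mm high, foot 54 mm across. Bare wood, loose, upside down. Origin: on its underside, below the tip's pin.
- block_tip_top (a point): Centre of the top (on the pin's axis) of that heel's black tip, a D-shaped plate 49 mm wide, 6 mm thick, also standing proud; this point is up to 76 mm above the bench.
- low_heel: A heel to leave alone: a low wide D-shaped heel, 30 mm high, foot 60 mm across. Bare wood, loose, upside down. Origin: on its underside, below the tip's pin.
- low_tip_top (a point): Centre of the top (on the pin's axis) of that heel's black tip, a D-shaped plate 55 mm wide, 6 mm thick, also standing proud; this point is up to 46 mm above the bench.
- jar: Closed glass jar with a steel lid, 56 mm across, 62 mm high, loose, among the heels. Origin: centre of its underside.
- tack_tin: Flat round aluminium tin, 66 mm across, 30 mm high, loose, among the heels. Origin: centre of its underside.
- hammer: Hammer lying on the bench on the robot's left (y about 0.43), along x, under 50 mm high. Origin: on the bench under it.
- brush: Brush lying on the bench on the robot's right (y about -0.42), along x, under 50 mm high. Origin: on the bench under it.
- mug: White mug, 76 mm across, 85 mm high, beyond the heels (x about 0.77). Origin: centre of its underside.
- bottle: Clear plastic bottle with a yellow cap, 62 mm across, 140 mm high, beyond the heels (x about 0.77). Origin: centre of its underside.
There are look-alikes about, which are no part of the job. Leave any green or turquoise look-alike of the tall_heel alone.

How it is judged:
At the end, for the whole second after the job is handed in: The tallest heel's tip is pressed in to within 2 mm of fully home; that heel stands upright (within 0.05 rad), at rest on the bench, within 15 mm of where it started; the other three heels with their tips, the jar, tin, hammer, brush, mug and bottle are within 8 mm of where they started (value of joint tall_tip above 0.008 m and height (world z) of tall_heel below 0.003 m and angle between tall_heel's own z axis and vertical below 0.05 rad and distance of tall_heel from where it was at the start of the episode below 0.015 m and linear speed of tall_heel below 0.01 m/s and distance of each of short_tip_top, block_tip_top, low_tip_top, jar, tack_tin, hammer, brush, mug, bottle from where it was at the start of the episode below 0.008 m); the robot touches nothing.
It fails at once if The tall heel or its tip is pressed harder than 25 N (contact force between the arm and tall_heel above 25 N).
It fails at once if The tall heel is lifted more than 6 mm, tipped more than 0.2 rad or pushed more than 20 mm (height (world z) of tall_heel above 0.006 m or angle between tall_heel's own z axis and vertical above 0.2 rad or distance of tall_heel from where it was at the start of the episode above 0.02 m).
It fails at once if Another heel or its tip, or another listed thing, is moved more than 8 mm (distance of any of short_tip_top, block_tip_top, low_tip_top, jar, tack_tin, hammer, brush, mug, bottle from where it was at the start of the episode above 0.008 m).
It fails at once if The robot presses on another heel, the jar, tin, hammer, brush, mug or bottle with more than 1 N (contact force between the arm and jar above 1 N or contact force between the arm and tack_tin above 1 N or contact force between the arm and hammer above 1 N or contact force between the arm and brush above 1 N or contact force between the arm and mug above 1 N or contact force between the arm and bottle above 1 N or contact force between the arm and short_heel above 1 N or contact force between the arm and block_heel above 1 N or contact force between the arm and low_heel above 1 N).
It also fails if it takes over 38 s, if anything falls off the work surface, if the arm or the gripper's body presses on something with over 40 N, if the wrist force passes 120 N, or if a joint passes its speed limit or range.

ROBOT

A 7-joint arm with a two-finger parallel gripper is mounted at the origin on the work surface. World frame = base frame: x ahead of the robot, y to its left, z up, the work surface at z = 0. Lengths are in m, angles in rad, forces in N, time in s.
With the tool pointing down it reaches from about 0.425 to 0.95 m from the base axis. Payload 4.7 kg.
Tool frame: the origin (TCP) lies midway between the tips of the shut fingers; the grasp point (between the pads) lies 19 mm behind it; z points along the fingers, y is the line along which they close (so a half turn about z gives the same grasp; the last joint's range is limited). The gripper opens to 85 mm and grips with 20 to 120 N. Pads are 22 mm wide; open, the fingers measure 114 mm over their backs; the gripper's body (76 mm by 85 mm) begins 54 mm behind the grasp point. The pads swing forward as they close: fully open they stand 13 mm farther back than shut.
Start: joints at [1.173, 0.469, -0.049, 1.532, 0.024, 1.141, -0.082], TCP at [0.243, -0.63, 0.231] pointing down, gripper open.
Joint ranges: [-2.59, 2.59], [-0.33, 1.99], [-1.39, 1.29], [0.1, 2.45], [-1.04, 4.18], [0.21, 1.99], [-2.66, 2.66]. Speed limits (rad/s): [2.57, 2.57, 3.14, 3.14, 3.14, 3.14, 3.14].

INTERFACE

Orientations are given as a rotation vector (axis times angle).
In Python, from workcell import ctrl gives the robot as it stands.
- The arm moves only by the shell command python3 -m creep 'ROWS' [FORCE]. ROWS is JSON, a list of rows, each an object with "linear": the shift along the world's x, y, z in units of 40 mm (1.0 is 40 mm), a list of three; "rot": the turn, a rotation vector about the world's x, y, z in units of 5 degrees (1.0 is 5 degrees), a list of three; "gripper": the gripper command: -1 is fully open, 1 is shut, values between are in proportion. In form: [{"linear": [dx, dy, dz], "rot": [ax, ay, az], "gripper": gripper}, ...]. A call has 1 to 20 rows; each row shifts and turns the commanded pose from where the row before left it; what a row does not reach is not made up. A row lasts 1/12 s, in which the tool goes at most 41.7 mm and 7.16 degrees, less where a joint would pass 70% of its speed; a pose out of reach is approached as far as the arm can. A call is refused whole if a number of a shift passes 1 or a number of a turn 1, either way. A call with a gripper value outside its range is refused whole. The fingers move at their own pace and stop on an object; FORCE is the grip in N (left out, the last holds). Time passes only in rows, so rows that do not move let the fingers close. It gives the time, the measured TCP pose, the force, the opening and the grip force at its end, in the units of the state.
- ctrl.state(): the state, without advancing time (a new reading comes with each control period).
- ctrl.grab_frame(name): name is "side" or "top"; returns the picture (420x560x3 uint8, red, green, blue); there is no depth.
- ctrl.camera_info(name): a dict with "fx", "fy", "cx", "cy" (pixels), "xyz" and "attitude" of the camera in the world. Camera axes: x right, y up, looking along -z (the intrinsics and any distortion apply to the point x, -y, -z); pixel columns grow to the right and rows downward; lengths in m; the calibration is good to about 2 mm. A picture is of the moment at which its call begins. camera_info takes no time and is no camera call.
- ctrl.finish_job(): hands the job in; it is judged then, once.
The state is a dict: "time_s": time; "joint_positions": joint angles; "qvel": joint speeds; "effort": joint torques, N m; "position": TCP position; "tool_rot": TCP orientation; "force": force on the tool from outside, world axes, zero at the start; "ft_torque": the same for the moment, N m; "grip_width": finger opening in m; "gripper_force": force on a finger pad.
Only numpy, scipy, OpenCV 4.12 (cv2) and the standard library are available. Lean on these libraries where they do the work, as an engineer would, in place of code of your own. Each camera call takes 0.05 s, during which the arm holds its last target. There are 200 camera calls.

## Working session

There is one attempt and no reset: what is moved stays moved. The work goes in short steps, Python scripts to look and compute and a shell command to move; the robot and the scene stay as the last step left them, time stands still between calls to the robot, and variables do not carry over. Pictures are saved under pics/ and viewed, at most 10 in all, crops included, and the job is handed in when it is done.

```bash
mkdir -p pics
python3 - <<'E'
from workcell import ctrl
import cv2
for n in("side","top"):
    cv2.imwrite(f"pics/{n}0.png",ctrl.grab_frame(n)[:,:,::-1]); print(n,ctrl.camera_info(n))
print(ctrl.state())
E
```

```text
side {'fx': 414.7913406760815, 'fy': 414.7913406760815, 'cx': 274.0503984008311, 'cy': 210.24103469185064, 'xyz': array([0.26812786, 0.97207675, 0.86280953]), 'attitude': array([ 0.21002766, -1.25900447, -2.59095012])}
top {'fx': 414.2371258671906, 'fy': 414.2371258671906, 'cx': 287.24237594406316, 'cy': 213.37069462010314, 'xyz': array([0.46778405, 0.02181932, 1.11220316]), 'attitude': array([ 0.07588991, -0.09151591, -1.5483676 ])}
{'time_s': 0.1, 'joint_positions': array([ 1.17312824,  0.46943554, -0.0486291 ,  1.53354059,  0.02408531,
        1.14100576, -0.08229769]), 'qvel': array([-1.54037818e-03, -2.81328736e-03, -3.30027623e-04, -2.19699918e-03,
        8.60345170e-04,  6.98366599e-05, -4.24186844e-04]), 'effort': array([ 1.02884740e-03, -5.11514890e+01, -4.68339678e-02, -2.38391733e+01,
        1.08215478e-02,  4.37509851e-03, -5.82033664e-06]), 'position': array([ 0.24316713, -0.62912974,  0.23033041]), 'tool_rot': array([-3.08658715e+00, -5.75743565e-01,  5.69828764e-04]), 'force': array([-0.41412878,  0.10842346,  0.24025692]), 'ft_torque': array([-0.01539533, -0.01393369,  0.03173107]), 'gripper_force': 0.0, 'grip_width': 0.08514458986699092}
```

View pics/side0.png

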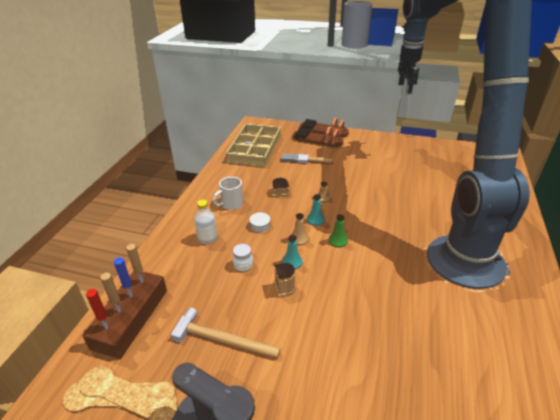

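View pics/top0.png

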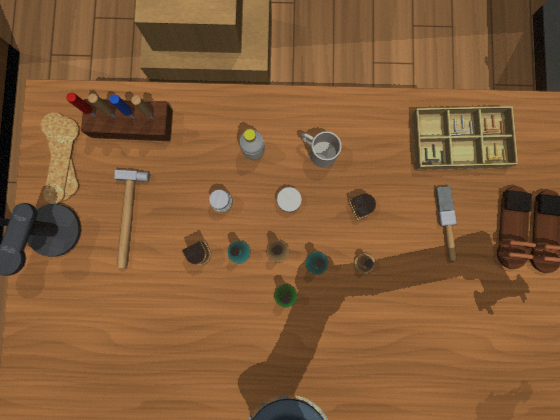

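The bare slim cones are at side (300,228) and (324,190), and at top (277,249) and (366,263). The one near the centre looks taller. I'll enlarge both views.

Run:
```python
import cv2,numpy as np
s=cv2.imread("pics/side0.png")[175:275,255:355];t=cv2.imread("pics/top0.png")[215:315,225:325]
r=lambda a:cv2.resize(a,(390,390),interpolation=cv2.INTER_CUBIC)
cv2.imwrite("pics/c0.png",np.hstack([r(s),r(t)]))
```

```text
(no output)
```

View pics/c0.png

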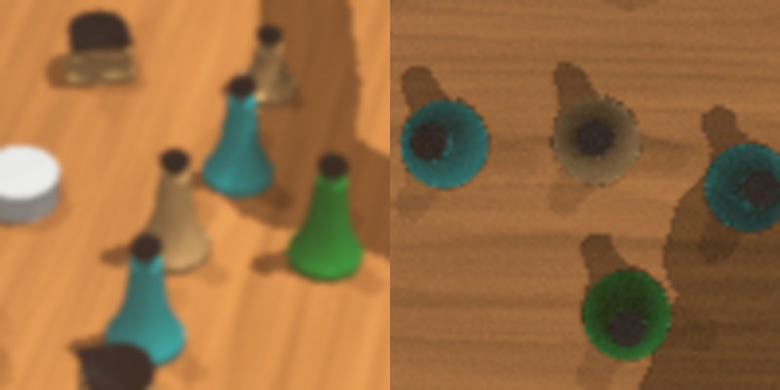

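Tallest bare heel (centre): its tip top is at side crop (174,157) and top crop (596,137). It's surrounded by two turquoise look-alikes and a green one.

```bash
cat > h.py <<'E'
from workcell import ctrl
import numpy as np
from scipy.spatial.transform import Rotation as R
def ray(n,u,v):
    c=ctrl.camera_info(n)
    d=R.from_rotvec(c["attitude"]).as_matrix()@[(u-c["cx"])/c["fx"],-(v-c["cy"])/c["fy"],-1]
    return np.array(c["xyz"]),d/np.linalg.norm(d)
def tri(a,b):
    (p,d),(q,e)=ray("side",*a),ray("top",*b)
    s,t=np.linalg.lstsq(np.c_[d,-e],q-p,rcond=None)[0]
    return (p+s*d+q+t*e)/2,np.linalg.norm(p+s*d-q-t*e)
def atz(n,u,v,z):
    p,d=ray(n,u,v); return p+d*(z-p[2])/d[2]
def proj(n,X):
    c=ctrl.camera_info(n); x=R.from_rotvec(c["attitude"]).inv().apply(np.array(X)-c["xyz"])
    return c["cx"]-c["fx"]*x[0]/x[2], c["cy"]+c["fy"]*x[1]/x[2]
E
python3 - <<'E'
from h import *
cs=lambda x,y:(254.6+x/3.9,174.6+y/3.9)
ct=lambda x,y:(224.6+(x-390)/3.9,214.6+y/3.9)
for n,a,b in(("tall",(174.5,157),(596,137)),("tealL",(146,243),(429,142)),("tealR",(240,83),(760,188)),("green",(333,162),(627,328))):
    print(n,*tri(cs(*a),ct(*b)))
print("foot",atz("top",*ct(595.5,140.5),0.01), "short",*tri(cs(269,33),(366,263)))
print(atz("top",*ct(596,137),.095),atz("side",*cs(174.5,157),.095))
print(R.from_rotvec(ctrl.state()["tool_rot"]).as_matrix().round(3))
E
```

```text
tall [0.48669178 0.03490918 0.09361877] 0.0008571536737684827
tealL [0.48152454 0.13916759 0.09699318] 0.0005671779513659441
tealR [ 0.45760191 -0.06818193  0.09626308] 0.00040927987970084046
green [0.36946472 0.01306089 0.09669018] 0.0006028177483742579
foot [0.48632164 0.03636701 0.01      ] short [ 0.45778157 -0.18823099  0.06571079] 0.0023908896626336083
[0.48708466 0.03498144 0.095     ] [0.48587856 0.03651327 0.095     ]
[[ 0.933  0.361 -0.001]
 [ 0.361 -0.933  0.002]
 [-0.    -0.002 -1.   ]]
```

```bash
python3 -m creep '[{"linear":[0.34,0.92,0],"rot":[0,0,0],"gripper":1},{"linear":[0.34,0.92,0],"rot":[0,0,0],"gripper":1},{"linear":[0.34,0.92,0],"rot":[0,0,0],"gripper":1},{"linear":[0.34,0.92,0],"rot":[0,0,0],"gripper":1},{"linear":[0.34,0.92,0],"rot":[0,0,0],"gripper":1},{"linear":[0.34,0.92,0],"rot":[0,0,0],"gripper":1},{"linear":[0.34,0.92,0],"rot":[0,0,0],"gripper":1},{"linear":[0.34,0.92,0],"rot":[0,0,0],"gripper":1},{"linear":[0.34,0.92,0],"rot":[0,0,0],"gripper":1},{"linear":[0.34,0.92,0],"rot":[0,0,0],"gripper":1},{"linear":[0.34,0.92,0],"rot":[0,0,0],"gripper":1},{"linear":[0.34,0.92,0],"rot":[0,0,0],"gripper":1},{"linear":[0.34,0.92,0],"rot":[0,0,0],"gripper":1},{"linear":[0.34,0.92,0],"rot":[0,0,0],"gripper":1},{"linear":[0.34,0.92,0],"rot":[0,0,0],"gripper":1},{"linear":[0.34,0.92,0],"rot":[0,0,0],"gripper":1},{"linear":[0.34,0.92,0],"rot":[0,0,0],"gripper":1},{"linear":[0,0,0],"rot":[0,0,0],"gripper":1},{"linear":[0,0,0],"rot":[0,0,0],"gripper":1}]' 30; python3 -c "
from h import *
s=ctrl.state();print((np.array([.4865,.0355,.12])-s['position'])/.04,s['joint_positions'],R.from_rotvec(s['tool_rot']).as_matrix()[:,2])"
```

```text
time_s: 1.68
position: [0.4747, -0.0017, 0.2311]
tool_rot: [-3.086, -0.584, 0.001]
force: [-0.4, -1.3, 0.6]
grip_width: 0.0
gripper_force: 0.0
[ 0.2956605   0.92947721 -2.77734976] [ 0.34869663  0.17556867 -0.4857732   1.96984152  0.0952058   1.01859169
 -1.37733488] [-4.92205182e-04  5.60877881e-04 -9.99999722e-01]
```

```bash
python3 -m creep '[{"linear":[0.15,0.465,0],"rot":[0,0,0],"gripper":1},{"linear":[0.15,0.465,0],"rot":[0,0,0],"gripper":1},{"linear":[0,0,-0.5],"rot":[0,0,0],"gripper":1},{"linear":[0,0,-0.5],"rot":[0,0,0],"gripper":1},{"linear":[0,0,-0.5],"rot":[0,0,0],"gripper":1},{"linear":[0,0,-0.5],"rot":[0,0,0],"gripper":1},{"linear":[0,0,-0.5],"rot":[0,0,0],"gripper":1},{"linear":[0,0,0],"rot":[0,0,0],"gripper":1},{"linear":[0,0,0],"rot":[0,0,0],"gripper":1},{"linear":[0,0,0],"rot":[0,0,0],"gripper":1}]'
python3 - <<'E'
from h import *
import cv2
s=ctrl.state();print(s['position'],s['force'],proj("side",s['position']))
f=ctrl.grab_frame("side")[:,:,::-1][160:260,235:365]
cv2.imwrite("pics/c1.png",cv2.resize(f,(780,600),interpolation=cv2.INTER_CUBIC))
E
```

```text
time_s: 2.52
position: [0.4871, 0.0323, 0.1321]
tool_rot: [3.088, 0.574, 0.002]
force: [-0.1, 0.6, 0.8]
grip_width: 0.0004
gripper_force: 0.0
[0.48712255 0.0323283  0.13214676] [-0.09854322  0.5981545   0.78269921] (np.float64(299.5098397958499), np.float64(203.95856155289795))
```

View pics/c1.png

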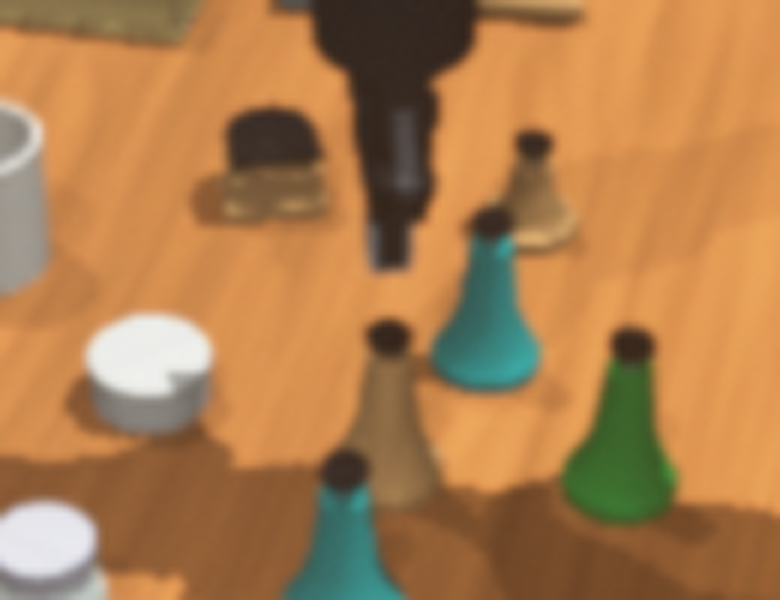

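The shut fingers (crop 388,268) stand right over the black tip (crop 388,335). I'll correct y by +3 mm and come down to about 101 mm.

```bash
python3 -m creep '[{"linear":[0,0.08,-0.2],"rot":[0,0,0],"gripper":1},{"linear":[0,0,-0.2],"rot":[0,0,0],"gripper":1},{"linear":[0,0,-0.2],"rot":[0,0,0],"gripper":1},{"linear":[0,0,-0.18],"rot":[0,0,0],"gripper":1},{"linear":[0,0,0],"rot":[0,0,0],"gripper":1},{"linear":[0,0,0],"rot":[0,0,0],"gripper":1},{"linear":[0,0,0],"rot":[0,0,0],"gripper":1},{"linear":[0,0,0],"rot":[0,0,0],"gripper":1}]'
```

```text
time_s: 3.23
position: [0.4869, 0.0365, 0.1003]
tool_rot: [3.088, 0.576, 0.001]
force: [-0.1, 0.1, 0.3]
grip_width: 0.0
gripper_force: 0.0
```

```bash
python3 -m creep '[{"linear":[0,-0.02,-0.04],"rot":[0,0,0],"gripper":1},{"linear":[0,0,-0.03],"rot":[0,0,0],"gripper":1},{"linear":[0,0,-0.03],"rot":[0,0,0],"gripper":1},{"linear":[0,0,-0.03],"rot":[0,0,0],"gripper":1},{"linear":[0,0,0],"rot":[0,0,0],"gripper":1},{"linear":[0,0,0],"rot":[0,0,0],"gripper":1}]'
python3 -m creep '[{"linear":[0,0,-0.025],"rot":[0,0,0],"gripper":1},{"linear":[0,0,-0.025],"rot":[0,0,0],"gripper":1},{"linear":[0,0,0],"rot":[0,0,0],"gripper":1},{"linear":[0,0,0],"rot":[0,0,0],"gripper":1}]'
```

```text
time_s: 3.73
position: [0.4865, 0.0356, 0.0949]
tool_rot: [-3.088, -0.576, 0.0]
force: [0.1, -0.6, -0.1]
grip_width: 0.0
gripper_force: 0.0
time_s: 4.07
position: [0.4868, 0.0356, 0.0931]
tool_rot: [3.088, 0.576, 0.001]
force: [-0.8, -0.3, 2.4]
grip_width: 0.0001
gripper_force: 1.2
```

```bash
M='' ; python3 -m creep '[{"linear":[0,0,-0.025],"rot":[0,0,0],"gripper":1},{"linear":[0,0,-0.025],"rot":[0,0,0],"gripper":1},{"linear":[0,0,0],"rot":[0,0,0],"gripper":1},{"linear":[0,0,0],"rot":[0,0,0],"gripper":1}]'
python3 -m creep '[{"linear":[0,0,-0.025],"rot":[0,0,0],"gripper":1},{"linear":[0,0,-0.025],"rot":[0,0,0],"gripper":1},{"linear":[0,0,0],"rot":[0,0,0],"gripper":1},{"linear":[0,0,0],"rot":[0,0,0],"gripper":1}]'
```

```text
time_s: 4.4
position: [0.4867, 0.0357, 0.091]
tool_rot: [3.088, 0.576, 0.001]
force: [0.6, -0.2, 3.3]
grip_width: -0.0003
gripper_force: 1.4
time_s: 4.73
position: [0.4867, 0.0356, 0.0888]
tool_rot: [-3.088, -0.576, -0.001]
force: [-0.1, 0.1, 1.7]
grip_width: 0.0003
gripper_force: 1.0
```

```bash
python3 -m creep '[{"linear":[0,0,-0.0125],"rot":[0,0,0],"gripper":1},{"linear":[0,0,-0.0125],"rot":[0,0,0],"gripper":1},{"linear":[0,0,0],"rot":[0,0,0],"gripper":1},{"linear":[0,0,0],"rot":[0,0,0],"gripper":1}]'
python3 -m creep '[{"linear":[0,0,-0.0125],"rot":[0,0,0],"gripper":1},{"linear":[0,0,0],"rot":[0,0,0],"gripper":1},{"linear":[0,0,0],"rot":[0,0,0],"gripper":1}]'
```

```text
time_s: 5.07
position: [0.4867, 0.0356, 0.0879]
tool_rot: [-3.088, -0.576, -0.001]
force: [0.0, 0.2, 3.0]
grip_width: 0.0001
gripper_force: 1.4
time_s: 5.32
position: [0.4867, 0.0356, 0.0874]
tool_rot: [3.088, 0.576, 0.001]
force: [0.8, 0.8, 3.0]
grip_width: -0.0003
gripper_force: 1.5
```

```bash
python3 -m creep '[{"linear":[0,0,-0.0125],"rot":[0,0,0],"gripper":1},{"linear":[0,0,0],"rot":[0,0,0],"gripper":1},{"linear":[0,0,0],"rot":[0,0,0],"gripper":1}]'
```

```text
time_s: 5.57
position: [0.4867, 0.0356, 0.0869]
tool_rot: [3.088, 0.576, 0.001]
force: [0.9, -0.1, 3.0]
grip_width: 0.0003
gripper_force: 1.6
```

```bash
python3 -m creep '[{"linear":[0,0,-0.01],"rot":[0,0,0],"gripper":1},{"linear":[0,0,0],"rot":[0,0,0],"gripper":1},{"linear":[0,0,0],"rot":[0,0,0],"gripper":1}]'
```

```text
time_s: 5.82
position: [0.4867, 0.0356, 0.0865]
tool_rot: [3.088, 0.576, 0.001]
force: [0.6, -0.4, 2.6]
grip_width: 0.0001
gripper_force: 1.7
```

```bash
python3 -m creep '[{"linear":[0,0,-0.008],"rot":[0,0,0],"gripper":1},{"linear":[0,0,0],"rot":[0,0,0],"gripper":1},{"linear":[0,0,0],"rot":[0,0,0],"gripper":1}]'
```

```text
time_s: 6.07
position: [0.4867, 0.0356, 0.0862]
tool_rot: [3.088, 0.576, 0.001]
force: [0.9, 0.5, 2.8]
grip_width: -0.0001
gripper_force: 1.7
```

```bash
python3 -m creep '[{"linear":[0,0,-0.008],"rot":[0,0,0],"gripper":1},{"linear":[0,0,0],"rot":[0,0,0],"gripper":1},{"linear":[0,0,0],"rot":[0,0,0],"gripper":1}]'
```

```text
time_s: 6.32
position: [0.4867, 0.0356, 0.0861]
tool_rot: [3.088, 0.576, 0.001]
force: [0.6, 0.5, 5.4]
grip_width: 0.0
gripper_force: 2.5
```

The force rose to 5.4 N while z stalled at 86.1 mm, so the tip is home on the stop. Withdrawing straight up.

```bash
python3 -m creep '[{"linear":[0,0,0.1],"rot":[0,0,0],"gripper":1},{"linear":[0,0,0.4],"rot":[0,0,0],"gripper":1},{"linear":[0,0,0.8],"rot":[0,0,0],"gripper":1},{"linear":[0,0,0.8],"rot":[0,0,0],"gripper":1},{"linear":[0,0,0.8],"rot":[0,0,0],"gripper":1},{"linear":[0,0,0.4],"rot":[0,0,0],"gripper":1},{"linear":[0,0,0],"rot":[0,0,0],"gripper":1},{"linear":[0,0,0],"rot":[0,0,0],"gripper":1},{"linear":[0,0,0],"rot":[0,0,0],"gripper":1}]'
python3 - <<'E'
from h import *
import cv2
f=ctrl.grab_frame("side")[:,:,::-1][160:260,235:365]
cv2.imwrite("pics/c2.png",cv2.resize(f,(780,600),interpolation=cv2.INTER_CUBIC))
E
```

```text
time_s: 7.07
position: [0.4852, 0.0351, 0.2165]
tool_rot: [-3.088, -0.576, 0.005]
force: [0.4, -0.1, -0.2]
grip_width: -0.0002
gripper_force: 0.0
```

View pics/c2.png

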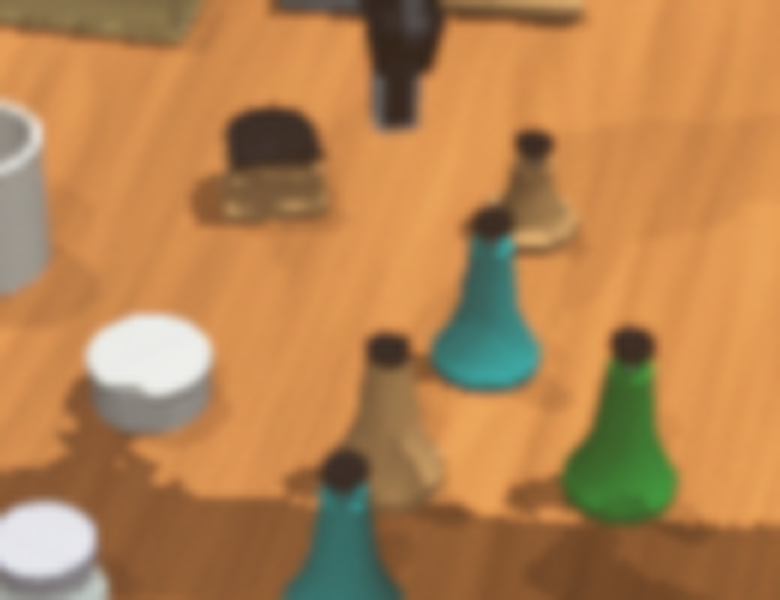

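The tip's top went from crop row 320 to 334. It now sits on the wood, the heel still stands in place, and nothing else moved.

```bash
python3 -c "
from workcell import ctrl
print(ctrl.finish_job())"
```

```text
the job is handed in; nothing more can be done
None
```

I pressed the tallest heel's tip down until it stopped at 86.1 mm (home is 86 mm) at about 5.4 N, withdrew, and handed the job in. The last picture shows the heel still in place and nothing else in view moved, but the hand-in gave no verdict.

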